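# Hold a spring clip gaping over the order card

## Task

Squeeze the tails of the larger spring clip so that it lets go of the steel strip, lift it off, and lower its open jaws astride the middle of the top edge of the larger upright card, until the card's edge is about half way up the mouth, so that a colleague can slip a docket in. Finish while still holding it there: tails squeezed, jaws gaping wide with one on each side of the card and neither touching it. Do not drop the clip, and leave the other things on the table where they are.

Things in the scene. Friction and masses are not known exactly. Their poses are not given: they have to be found in the camera images.
- clip: The larger spring clip: white plastic, two equal levers on a steel pin, 30 mm wide along the pin, 40 to 80 g. It starts upright, biting the strip, jaws down, tails up. Origin: middle of the pin. Axes (of the near lever; clip shut): z from jaws up to tails, y along pin and strip, x from near to far lever. Each lever turns half of the opening, so this frame tilts by up to 0.23 rad about y.
- tails (a point): Between the tails, on the clip's middle line (when shut), 27 mm above the pin. The tails run 7 to 45 mm above the pin; shut, they spread upward like a V, about 50 mm over their outer faces at the top and 34 mm at the bottom. Squeezed along the clip's x they turn upright; at full opening they are parallel, 30 mm over the outer faces.
- clip_far (a joint): Opening of the clip, rad, the angle between its levers: about 0 when biting the strip, 0.45 at the stop (fully open, lips about 26 mm apart). The spring takes about 4 N on each tail (near the top) to begin to open and about 11 N at the stop; it shuts when let go.
- lip_near (a point): Tip of the near lever's jaw: middle of its inner lower edge, 50 mm below the pin when shut.
- lip_far (a point): Tip of the far lever's jaw, likewise. The mouth is the space between the two lips, up to the pin and its spring (8 mm radius); each jaw is 4 mm thick and 30 mm wide.
- rail: Docket rail, fixed: plank 80 x 220 x 20 mm (x, y, z) with an upright steel strip on its middle, 4 mm thick (x), 190 mm long (y), top edge 85 mm above the table. Origin: centre of the underside. It also carries a smaller clip, of about half the size, which stays there; the clips are 90 to 150 mm apart along the strip.
- card: The larger card in its stand, fixed: a stiff white card 3 mm thick (x), 150 mm wide (y), upright in a wooden block 60 x 120 x 30 mm. Origin: centre of the underside; x is square to the card, y along its width, z up. A smaller card 70 mm wide and 90 mm high stands elsewhere on the table and is not used.
- card_top (a point): Middle of the larger card's top edge, 150 mm above the table; axes as the card's.
- bowl: Small white bowl, 90 mm across, 45 mm high, between the rail and the card; leave alone. Origin: centre of the underside.
- shaker: Closed spice jar, 40 mm across, 75 mm high, between the rail and the card; leave alone. Origin: centre of the underside.
There are look-alikes about, which are no part of the job. What is shaped like the card but purple is not meant.

How it is judged:
By the outcome, as a careful person would: the job done as asked, in the order asked, and still so for the second after the job is handed in, while the arm keeps its last pose, push and grip.
It also fails if it takes over 45 s, if anything falls off the work surface, if the arm or the gripper's body presses on something with over 40 N, if the wrist force passes 120 N, or if a joint passes its speed limit or range.

## Robot

A 6-joint arm with a two-finger parallel gripper is mounted at the origin on the work surface. World frame = base frame: x ahead of the robot, y to its left, z up, the work surface at z = 0. Lengths are in mm, angles in rad, forces in N, time in s.
With the tool pointing down it reaches from about 350 to 875 mm from the base axis. Payload 4.2 kg.
Tool frame: the origin (TCP) lies at the very end of the fingers, on their centre line; the grasp point (between the pads) lies 19 mm behind it; z points along the fingers, y is the line along which they close (so a half turn about z gives the same grasp; the last joint's range is limited). The gripper opens to 85 mm and grips with 20 to 120 N. Pads are 22 mm wide; open, the fingers measure 114 mm over their backs; the gripper's body (76 mm by 85 mm) begins 54 mm behind the grasp point. The pads swing forward as they close: fully open they stand 13 mm farther back than shut.
Start: joints at [-1.053, 0.385, 0.008, 0, -1.194, -0.259], TCP at [159.967, -604.16, 231.312] pointing down, gripper open.
Joint ranges: [-3.14, 3.14], [-1.21, 2.06], [-1.07, 1.41], [-3.16, 2.05], [-2.99, -0.16], [-3.1, 3.1]. Speed limits (rad/s): [2.79, 2.79, 3.14, 3.14, 3.14, 3.14].

## Interface

Orientations are given as a unit quaternion [x, y, z, w].
In Python, from bench import read_state, get_image, camera_model, job_done gives the robot as it stands.
- The arm moves only by the shell command python3 -m handwheel 'ROWS'. ROWS is JSON, a list of rows, each a list of 7 numbers: the shift along the tool's x, y, z in m, then the turn, a rotation vector about the tool's x, y, z in rad, then the gripper's target within -1 to 1 (fully open at 1, half-way at 0, shut at -1). In form: [[dx, dy, dz, wx, wy, wz, jaw], ...]. A call has 1 to 10 rows; each row is the pose to reach, as a shift and turn from the pose commanded when the call began, along the tool's axes at that moment; what a row does not reach only later rows make up. A row lasts 1/8 s, in which the tool goes at most 62.5 mm and 10.7 degrees, less where a joint would pass 70% of its speed; a pose out of reach is approached as far as the arm can. A call with a gripper value outside its range is refused whole. The fingers move at their own pace and stop on an object; the grip force is fixed at half the most. Time passes only in rows, so rows that repeat a pose let the fingers close. It gives the time, the measured TCP pose, the force, the opening and the grip force at its end, in the units of the state.
- read_state(): the state, without advancing time (a new reading comes with each control period).
- get_image(name): name is "scene" or "side" or "wrist"; returns (picture, depth): 420x560x3 uint8, blue, green, red; 420x560 float32, mm along the optical axis (not along the pixel's ray), 0 where there is no reading.
- camera_model(name): a dict with "K" (3x3 intrinsics, pixels), "dist" ([k1, k2, p1, p2, k3] as OpenCV has them; the pictures are not rectified), "rvec" (rotation vector, rad) and "tvec" (3), from world to camera coordinates, as OpenCV has them; the wrist camera has in their place "hand_eye" (4x4, takes a point from camera to tool coordinates, whose origin is the TCP and whose axes are the flange's). Camera axes: x right, y down, z forward; pixel columns grow to the right and rows downward; lengths in mm; the calibration is good to about 2 mm. A picture is of the moment at which its call begins: read the wrist's pose just before it. camera_model takes no time and is no camera call.
- job_done(): hands the job in; it is judged then, once.
The state is a dict: "clock": time; "joints": joint angles; "joint_vel": joint speeds; "joint_efforts": joint torques, N m; "position": TCP position; "ee_rot": TCP orientation; "contact_force": force on the tool from outside, world axes, zero at the start; "wrist_torque": the same for the moment, N m; "gripper_width": finger opening in mm; "grasp_force": force on a finger pad.
Only numpy, scipy, OpenCV 4.12 (cv2) and the standard library are available. Lean on these libraries where they do the work, as an engineer would, in place of code of your own. Each camera call takes 0.05 s, during which the arm holds its last target. There are 200 camera calls.

## Working session

There is one attempt and no reset: what is moved stays moved. The work goes in short steps, Python scripts to look and compute and a shell command to move; the robot and the scene stay as the last step left them, time stands still between calls to the robot, and variables do not carry over. Pictures are saved under pics/ and viewed, at most 10 in all, crops included, and the job is handed in when it is done.

```bash
mkdir -p pics
cat > h.py <<'E'
import numpy as np,cv2
from bench import read_state,get_image,camera_model
from scipy.spatial.transform import Rotation as R
def w2c(name,st=None):
    m=camera_model(name);K=np.array(m["K"],float);d=np.array(m["dist"],float)
    if "rvec" in m:
        T=np.eye(4);T[:3,:3]=cv2.Rodrigues(np.array(m["rvec"],float))[0];T[:3,3]=np.ravel(m["tvec"])
    else:
        B=np.eye(4);B[:3,:3]=R.from_quat(st["ee_rot"]).as_matrix();B[:3,3]=st["position"]
        T=np.linalg.inv(B@np.array(m["hand_eye"]))
    return K,d,T
def cloud(name):
    st=read_state();im,de=get_image(name);K,d,T=w2c(name,st)
    h,w=de.shape;u,v=np.meshgrid(np.arange(w),np.arange(h))
    n=cv2.undistortPoints(np.stack([u,v],-1).reshape(-1,1,2).astype(float),K,d).reshape(h,w,2)
    P=np.dstack([n*de[...,None],de]);Ti=np.linalg.inv(T)
    W=P@Ti[:3,:3].T+Ti[:3,3];W[de<=0]=np.nan
    return im,de,W,st
E
python3 - <<'E'
from h import *
for n in("scene","side"):
    im,de,W,st=cloud(n);cv2.imwrite(f"pics/{n}0.png",im);np.savez(f"{n}0.npz",im=im,W=W)
print(st)
E
```

```text
{'clock': 0.05, 'joints': array([-1.05340180e+00,  3.85542550e-01,  6.67173977e-03, -4.88421724e-04,
       -1.19402443e+00, -2.58625482e-01]), 'joint_vel': array([ 1.50441307e-03,  1.34126424e-03,  2.59161050e-03, -1.73604184e-03,
        3.67616459e-06, -4.02792348e-05]), 'joint_efforts': array([-2.12620442e-03, -3.93678367e+01,  1.89161396e+01,  4.20557410e+00,
       -2.31911916e-03,  7.33944489e-06]), 'position': array([ 159.81969353, -603.62983827,  230.2495869 ]), 'ee_rot': array([-1.28934423e-01,  9.91652541e-01,  1.05732472e-03, -1.86945779e-04]), 'contact_force': array([ 0.41957914, -0.91918968, -0.47737311]), 'wrist_torque': array([-0.01263425,  0.00491198, -0.00673971]), 'grasp_force': 0.0, 'gripper_width': 85.33973376731025}
```

View pics/scene0.png

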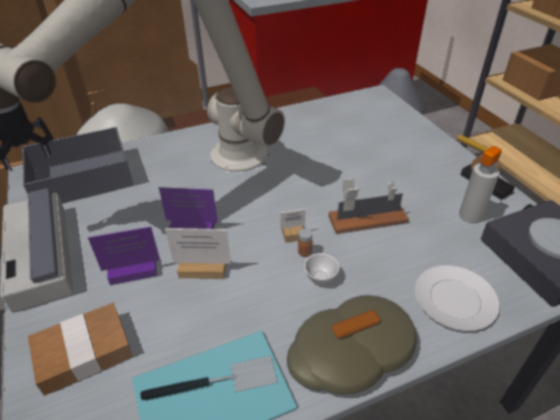

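View pics/side0.png

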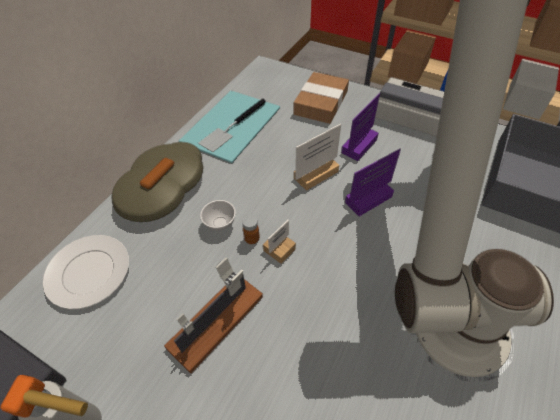

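The scene view has the rail at about (370,212) with the large clip at (349,195). The large white card is at (200,250), with purple look-alikes beside it. In the side view the large clip is at (231,278) and the card at (318,155).

Run:
```python
from h import *
for n,boxes in (("scene",dict(clip=(335,175,362,215),rail=(325,175,412,235),card=(165,222,235,282),small=(280,205,310,240),shaker=(295,228,318,256),bowl=(303,252,342,285))),("side",dict(clip=(215,255,248,296),rail=(165,255,265,368),card=(288,125,345,192),small=(262,220,298,262),shaker=(240,212,262,245),bowl=(198,200,238,235)))):
    D=np.load(n+"0.npz");W=D["W"];im=D["im"]
    for k,(a,b,c,d) in boxes.items():
        P=W[b:d,a:c].reshape(-1,3);C=im[b:d,a:c].reshape(-1,3).astype(int);ok=np.isfinite(P[:,0]);P=P[ok];C=C[ok]
        def box(Q,l):
            if len(Q)<6: return print(n,k,l,len(Q))
            r=cv2.minAreaRect(Q[:,:2].astype(np.float32));print(n,k,l,len(Q),np.round(r[0]),np.round(r[1]),round(r[2],1),"z",np.round(np.percentile(Q[:,2],[2,98])), "mean",Q.mean(0).round())
        z=P[:,2]
        if k=="clip": box(P[z>92],">92")
        elif k=="rail": box(P[(z>12)&(z<28)],"plank");box(P[(z>35)&(z<82)],"strip");box(P[z>90],"clips")
        elif k=="card": box(P[(z>50)],"card");box(P[z>135],"top");box(P[(z>15)&(z<35)],"block")
        else: box(P[z>15],"")
```

```text
scene clip >92 267 [464. 172.] [30. 51.] 78.4 z [ 93. 146.] mean [464. 171. 125.]
scene rail plank 1021 [477. 236.] [220.  87.] 78.8 z [13. 26.] mean [491. 224.  19.]
scene rail strip 748 [478. 235.] [189.  14.] 79.5 z [37. 81.] mean [478. 234.  59.]
scene rail clips 338 [474. 229.] [146.  51.] 79.8 z [ 92. 145.] mean [469. 195. 121.]
scene card card 1710 [ 472. -264.] [152.  11.] 64.2 z [ 52. 150.] mean [ 472. -263.  103.]
scene card top 310 [ 472. -264.] [151.  10.] 63.8 z [135. 152.] mean [ 472. -264.  144.]
scene card block 955 [ 404. -253.] [143. 230.] 81.7 z [16. 34.] mean [ 433. -262.   28.]
scene small  704 [486.  -3.] [ 69. 102.] 72.5 z [20. 89.] mean [461.   7.  54.]
scene shaker  386 [514.  11.] [ 38. 131.] 79.4 z [18. 76.] mean [522.   8.  50.]
scene bowl  612 [605.  17.] [ 88. 122.] 66.9 z [16. 46.] mean [608.  16.  32.]
side clip >92 424 [461. 173.] [30. 49.] 78.8 z [100. 147.] mean [465. 174. 125.]
side rail plank 2425 [474. 236.] [219.  82.] 78.7 z [15. 25.] mean [464. 250.  19.]
side rail strip 825 [472. 236.] [189.   9.] 78.3 z [36. 81.] mean [473. 244.  59.]
side rail clips 564 [472. 230.] [148.  49.] 79.4 z [ 98. 146.] mean [471. 203. 121.]
side card card 1200 [ 469. -263.] [153.   7.] 64.4 z [ 52. 150.] mean [ 470. -261.  103.]
side card top 229 [ 470. -263.] [149.   7.] 64.9 z [136. 152.] mean [ 470. -260.  144.]
side card block 530 [ 456. -289.] [206.  62.] 64.9 z [17. 34.] mean [ 457. -257.   28.]
side small  696 [437.  11.] [68. 60.] 63.3 z [17. 90.] mean [435.  14.  45.]
side shaker  376 [518.  12.] [38. 38.] 83.9 z [17. 77.] mean [514.  17.  56.]
side bowl  602 [617.  10.] [87. 90.] 68.8 z [16. 47.] mean [625.   3.  33.]
```

```bash
cat > go.py <<'E'
import sys
from h import *
# usage: go.py x y z yawY_deg  -> shift (m, tool axes) and rotvec from the measured pose
def delta(x,y,z,yaw,st=None):
    st=st or read_state();B=R.from_quat(st["ee_rot"]);a=np.radians(yaw)
    Y=np.array([np.cos(a),np.sin(a),0]);Z=np.array([0,0,-1.]);X=np.cross(Y,Z)
    T=R.from_matrix(np.stack([X,Y,Z],1))
    return (B.inv().apply(np.array([x,y,z])-st["position"])/1000).round(4),(B.inv()*T).as_rotvec().round(4)
if __name__=="__main__":
    v=list(map(float,sys.argv[1:]));st=read_state()
    for i in range(0,len(v),4): print(*delta(*v[i:i+4],st))
E
python3 go.py 500 -200 300 135  440 172 300 169
```

```text
[-0.4321  0.3034 -0.0691] [ 1.900e-03  4.000e-04 -5.268e-01]
[-0.4692  0.6784 -0.0684] [ 1.8000e-03  1.0000e-03 -1.1202e+00]
```

```bash
python3 -m handwheel '[[0,0,-0.06,0,0,0,1],[-0.43,0.30,-0.07,0.002,0,-0.53,1],[-0.43,0.30,-0.07,0.002,0,-0.53,1],[-0.43,0.30,-0.07,0.002,0,-0.53,1],[-0.43,0.30,-0.07,0.002,0,-0.53,1],[-0.43,0.30,-0.07,0.002,0,-0.53,1],[-0.43,0.30,-0.07,0.002,0,-0.53,1],[-0.43,0.30,-0.07,0.002,0,-0.53,1],[-0.43,0.30,-0.07,0.002,0,-0.53,1],[-0.43,0.30,-0.07,0.002,0,-0.53,1]]'; python3 go.py 455 174 250 169
```

```text
clock: 1.35
position: [500.4, -201.4, 300.7]
ee_rot: [-0.386, 0.923, -0.001, -0.0]
contact_force: [-0.0, 0.2, 1.3]
gripper_width: 85.4
grasp_force: 0.0
[-0.2354  0.296   0.0502] [-0.0007 -0.001  -0.5867]
```

```bash
python3 -m handwheel '[[-0.235,0.296,0.05,-0.001,-0.001,-0.587,1],[-0.235,0.296,0.05,-0.001,-0.001,-0.587,1],[-0.235,0.296,0.05,-0.001,-0.001,-0.587,1],[-0.235,0.296,0.05,-0.001,-0.001,-0.587,1],[-0.235,0.296,0.05,-0.001,-0.001,-0.587,1],[-0.235,0.296,0.05,-0.001,-0.001,-0.587,1],[-0.235,0.296,0.05,-0.001,-0.001,-0.587,1],[-0.235,0.296,0.05,-0.001,-0.001,-0.587,1],[-0.235,0.296,0.05,-0.001,-0.001,-0.587,1]]'
python3 - <<'E'
from h import *
im,de,W,st=cloud("wrist");print(st["position"],camera_model("wrist")["hand_eye"])
cv2.imwrite("pics/w1.png",im);np.savez("w1.npz",im=im,W=W)
P=W.reshape(-1,3);P=P[np.isfinite(P[:,0])]
def box(Q,l):
    r=cv2.minAreaRect(Q[:,:2].astype(np.float32));print(l,len(Q),np.round(r[0],1),np.round(r[1],1),round(r[2],1),np.percentile(Q[:,2],[2,50,98]).round(1))
Q=P[(P[:,2]>90)&(P[:,2]<160)&(np.hypot(P[:,0]-462,P[:,1]-172)<42)];box(Q,"clip")
z=Q[:,2]
for a,b in((135,160),(120,135),(105,120),(90,105)):
    q=Q[(z>a)&(z<=b)]
    if len(q)>5: box(q,(a,b))
q=P[(P[:,2]>12)&(P[:,2]<28)&(np.hypot(P[:,0]-475,P[:,1]-236)<118)];box(q,"plank")
E
```

```text
clock: 2.48
position: [454.6, 170.1, 250.7]
ee_rot: [-0.634, 0.773, -0.0, 0.0]
contact_force: [-0.8, -0.2, 0.5]
gripper_width: 85.4
grasp_force: 0.0
[454.63665894 170.0693729  250.71832687] [[-2.79740740e-04 -9.58377088e-01 -2.85505304e-01  7.28156804e+01]
 [ 9.99999955e-01 -2.98355296e-04  2.17024077e-05 -1.38629831e-01]
 [-1.05981110e-04 -2.85505285e-01  9.58377129e-01 -1.41735404e+02]
 [ 0.00000000e+00  0.00000000e+00  0.00000000e+00  1.00000000e+00]]
clip 1732 [461.8 172.1] [30.5 48.8] 77.8 [100.  119.9 146.3]
(135, 160) 566 [461.7 172. ] [29.9 48.8] 78.6 [135.5 144.6 146.6]
(120, 135) 299 [461.2 172.2] [29.8 41.5] 78.6 [120.4 127.7 134.8]
(105, 120) 730 [462.1 172. ] [30.5 34.7] 77.2 [105.6 110.2 119.4]
(90, 105) 137 [461.1 171.4] [28.5 23.3] 80.1 [ 91.6 102.8 104.9]
plank 6493 [474.8 235.8] [219.   80.1] 78.5 [17.6 19.3 20.8]
```

View pics/w1.png

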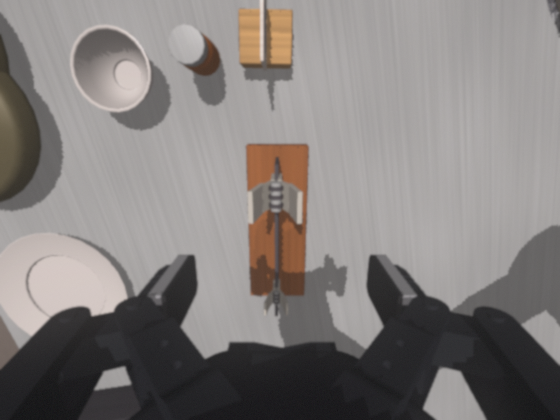

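The wrist view shows the clip centred at (276,200), with its tails at left and right on the finger line. The small clip is well clear at (276,295). Next I compute the descent.

```bash
python3 go.py 461.8 172 180 168.5 461.8 172 111 168.5
```

```text
[-0.0034 -0.0065  0.0708] [-0.0008 -0.0001  0.0037]
[-0.0035 -0.0064  0.1398] [-0.0008 -0.0001  0.0037]
```

```bash
python3 -m handwheel '[[-0.0035,-0.0065,0.05,0,0,0.004,1],[-0.0035,-0.0065,0.07,0,0,0.004,1],[-0.0035,-0.0065,0.07,0,0,0.004,1],[-0.0035,-0.0065,0.07,0,0,0.004,1]]'; python3 go.py 461.8 172 111 168.5
```

```text
clock: 3.02
position: [462.5, 173.0, 181.9]
ee_rot: [-0.633, 0.774, -0.001, 0.001]
contact_force: [0.3, 1.1, -0.1]
gripper_width: 85.3
grasp_force: 0.0
[0.0012 0.0007 0.0709] [-0.0024  0.0011  0.0008]
```

```bash
python3 -m handwheel '[[0.001,0.001,0.035,0,0,0,1],[0.001,0.001,0.071,0,0,0,1],[0.001,0.001,0.071,0,0,0,1],[0.001,0.001,0.071,0,0,0,1]]'; python3 go.py 461.8 172 111 168.5
```

```text
clock: 3.52
position: [461.9, 173.2, 111.6]
ee_rot: [-0.634, 0.774, -0.001, 0.002]
contact_force: [-0.5, -0.4, 0.2]
gripper_width: 85.4
grasp_force: 0.0
[ 0.0012 -0.0002  0.0006] [-0.0035  0.0021  0.0022]
```

```bash
python3 -m handwheel '[[0.001,0,0,0,0,0,-1],[0.001,0,0,0,0,0,-1],[0.001,0,0,0,0,0,-1],[0.001,0,0,0,0,0,-1]]';python3 -m handwheel '[[0,0,0,0,0,0,-1],[0,0,0,0,0,0,-1],[0,0,0,0,0,0,-1],[0,0,0,0,0,0,-1]]'
python3 - <<'E'
from h import *
im,de,W,st=cloud("side");print(st["position"])
cv2.imwrite("pics/s2.png",cv2.resize(im[230:380,150:290],None,fx=4,fy=4))
E
```

```text
clock: 4.03
position: [460.2, 171.5, 109.7]
ee_rot: [-0.633, 0.774, -0.0, 0.0]
contact_force: [0.7, -0.0, -0.1]
gripper_width: 28.5
grasp_force: 65.2
clock: 4.53
position: [460.3, 171.5, 109.6]
ee_rot: [-0.633, 0.774, -0.0, 0.0]
contact_force: [0.7, 0.7, -1.3]
gripper_width: 28.2
grasp_force: 65.2
[460.25508746 171.48872315 109.57401548]
```

View pics/s2.png

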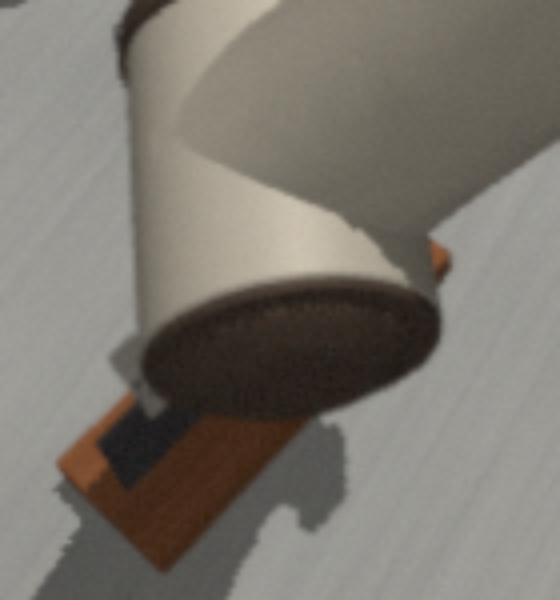

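The arm hides the clip in that view. The 28 mm width at 65 N grip shows it fully open, so I lift.

```bash
python3 -m handwheel '[[0,0,-0.015,0,0,0,-1],[0,0,-0.03,0,0,0,-1],[0,0,-0.06,0,0,0,-1],[0,0,-0.10,0,0,0,-1],[0,0,-0.14,0,0,0,-1],[0,0,-0.18,0,0,0,-1],[0,0,-0.18,0,0,0,-1],[0,0,-0.18,0,0,0,-1]]'
python3 - <<'E'
from h import *
im,de,W,st=cloud("wrist")
cv2.imwrite("pics/w3.png",im)
im,de,W,st=cloud("scene");cv2.imwrite("pics/sc3.png",cv2.resize(im[60:260,230:430],None,fx=3,fy=3))
E
python3 go.py 510 -60 290 161  471 -263.5 290 154.5
```

```text
clock: 5.58
position: [459.5, 171.3, 288.8]
ee_rot: [-0.633, 0.774, 0.0, -0.001]
contact_force: [0.1, -0.5, -1.4]
gripper_width: 28.2
grasp_force: 65.2
[ 0.2166 -0.0953 -0.0015] [ 0.0015 -0.0024  0.1325]
[ 0.4238 -0.0973 -0.001 ] [ 0.0013 -0.0025  0.2459]
```

View pics/sc3.png

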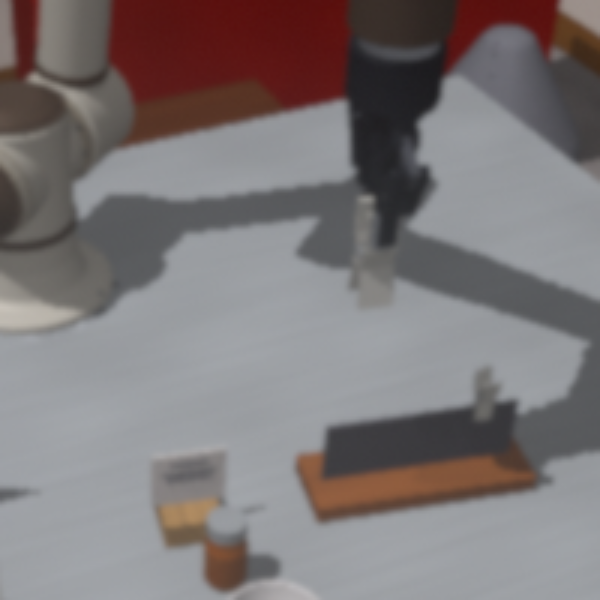

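The clip is off the strip and held upright at about (370,250) in the crop. The small clip is still on the rail. Moving above the card.

```bash
python3 -m handwheel '[[0.04,-0.018,0,0,0,0.025,-1],[0.09,-0.04,0,0,0,0.055,-1],[0.14,-0.062,0,0,0,0.085,-1],[0.19,-0.083,0,0,0,0.115,-1],[0.24,-0.095,0,0,0,0.145,-1],[0.29,-0.096,0,0,0,0.175,-1],[0.34,-0.097,0,0,0,0.205,-1],[0.39,-0.097,0,0,0,0.23,-1],[0.424,-0.097,0,0,0,0.246,-1],[0.424,-0.097,0,0,0,0.246,-1]]';python3 -m handwheel '[[0,0,0,0,0,0,-1],[0,0,0,0,0,0,-1]]'
cat > look.py <<'E'
from h import *
import sys
t=sys.argv[1]
def box(Q,l):
    if len(Q)<6: return print(l,len(Q))
    r=cv2.minAreaRect(Q[:,:2].astype(np.float32));print(l,len(Q),np.round(r[0],1),np.round(r[1],1),round(r[2],1),"z",np.percentile(Q[:,2],[2,50,98]).round(1))
for n in("scene","side","wrist"):
    im,de,W,st=cloud(n);cv2.imwrite(f"pics/{n}{t}.png",im);np.savez(f"{n}{t}.npz",im=im,W=W)
    P=W.reshape(-1,3);P=P[np.isfinite(P[:,0])];p=st["position"];tz=p[2]
    w=im.reshape(-1,3)[np.isfinite(W.reshape(-1,3)[:,0])].min(1)>90
    near=np.hypot(P[:,0]-p[0],P[:,1]-p[1])<40;z=P[:,2]-tz
    for a,b in((-65,-48),(-48,-30),(-30,-12)): box(P[near&(z>a)&(z<b)&(w|(a<-30))],(n,a,b))
    if n=="wrist":
        c=np.hypot(P[:,0]-471,P[:,1]+263)<85;box(P[c&(P[:,2]>140)&(P[:,2]<156)],"cardtop")
print(p,st["ee_rot"])
E
python3 look.py 4; python3 go.py 471 -263.5 290 154.5
```

```text
clock: 6.92
position: [470.4, -264.9, 288.1]
ee_rot: [-0.532, 0.847, 0.001, -0.001]
contact_force: [-0.2, 0.1, 0.7]
gripper_width: 28.6
grasp_force: 65.1
clock: 7.18
position: [471.6, -262.4, 289.5]
ee_rot: [-0.534, 0.845, -0.0, -0.0]
contact_force: [-0.3, -0.3, -0.9]
gripper_width: 28.4
grasp_force: 65.1
('scene', -65, -48) 81 [ 475.5 -262.2] [30.5 34.7] 65.3 z [228.3 235.5 241.2]
('scene', -48, -30) 107 [ 476.4 -261.9] [29.5 28.3] 62.0 z [241.9 250.9 258.8]
('scene', -30, -12) 81 [ 478.5 -262.6] [31.2 16.8] 75.9 z [259.9 266.1 277. ]
('side', -65, -48) 81 [ 472.  -261.1] [30.7 35.3] 64.6 z [228.6 235.3 241.5]
('side', -48, -30) 106 [ 471.3 -262.1] [32.2 29.4] 64.6 z [242.1 250.8 259.3]
('side', -30, -12) 2
('wrist', -65, -48) 196 [ 470.5 -267.1] [20.6 34.3] 65.9 z [228.9 234.9 241.2]
('wrist', -48, -30) 234 [ 469.  -270.1] [14.1 28.5] 63.5 z [242.  249.6 259.6]
('wrist', -30, -12) 392 [ 470.8 -262.3] [30.5 22.1] 69.6 z [260.6 272.9 277.7]
cardtop 342 [ 461.2 -283.1] [105.8   2.9] 64.7 z [147.9 149.2 150.5]
[ 471.70079211 -262.38644347  289.77821645] [-5.34302952e-01  8.45293006e-01 -2.62384032e-04  1.44706005e-04]
[ 0.0012  0.0002 -0.0002] [-0.0007  0.      0.0015]
```

```bash
python3 go.py 469.1 -264.5 228 154.7
```

```text
[0.003  0.0015 0.0618] [-0.0007  0.     -0.002 ]
```

```bash
python3 -m handwheel '[[0.003,0.0015,0.03,0,0,-0.002,-1],[0.003,0.0015,0.062,0,0,-0.002,-1],[0.003,0.0015,0.062,0,0,-0.002,-1],[0.003,0.0015,0.062,0,0,-0.002,-1]]'; python3 look.py 5
python3 - <<'E'
import cv2,numpy as np
a=cv2.imread("pics/scene5.png")[160:290,140:260];b=cv2.imread("pics/side5.png")[70:200,270:390]
cv2.imwrite("pics/m5.png",np.hstack([cv2.resize(x,(390,422),interpolation=cv2.INTER_CUBIC) for x in(a,b)]))
E
```

```text
clock: 7.82
position: [469.7, -265.5, 229.2]
ee_rot: [-0.535, 0.845, -0.001, 0.001]
contact_force: [0.4, -0.4, -0.3]
gripper_width: 27.9
grasp_force: 65.1
('scene', -65, -48) 67 [ 472.3 -264.5] [30.5 35.1] 64.3 z [167.8 174.5 180.3]
('scene', -48, -30) 98 [ 474.2 -265.2] [30.6 27.9] 64.8 z [181.4 189.5 198.6]
('scene', -30, -12) 71 [ 480.2 -265.9] [31.  19.3] 89.6 z [199.4 205.6 216.8]
('side', -65, -48) 67 [ 470.8 -263.2] [31.  34.8] 70.5 z [168.8 175.1 181.3]
('side', -48, -30) 95 [ 469.1 -264.8] [32.3 26.7] 64.9 z [182.4 191.4 199. ]
('side', -30, -12) 1
('wrist', -65, -48) 200 [ 468.9 -270. ] [20.8 34.5] 64.9 z [168.8 174.9 181.3]
('wrist', -48, -30) 230 [ 467.5 -272.9] [14.4 28.3] 65.1 z [182.  189.5 199.1]
('wrist', -30, -12) 383 [ 470.2 -265.4] [30.3 22.7] 66.0 z [200.4 212.7 217.4]
cardtop 470 [ 470.3 -264.2] [149.4   2.4] 64.8 z [147.9 149.2 150.5]
[ 469.8420134  -265.54102749  229.55347801] [-0.53470346  0.84503746 -0.00162751  0.0011197 ]
```

View pics/m5.png

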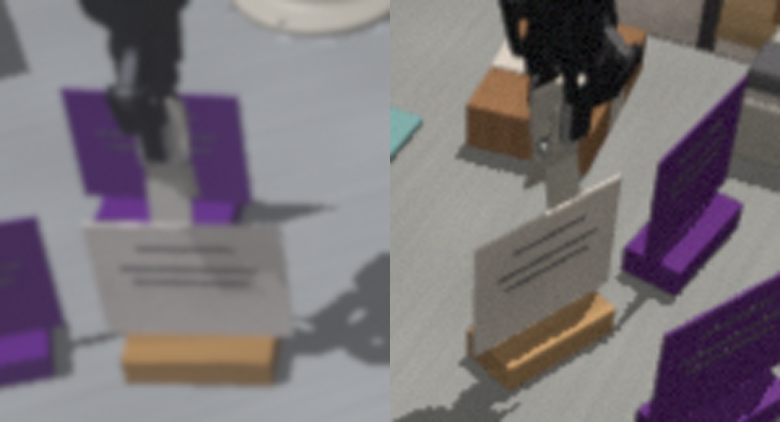

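The clip hangs jaws open, just above the middle of the card's top edge (left panel about (170,215), right panel about (565,205)). Lowering it.

```bash
python3 go.py 468.9 -265.1 188.8 154.8
```

```text
[-0.      0.001   0.0406] [-0.0037  0.0003 -0.0028]
```

```bash
python3 -m handwheel '[[0,0.001,0.01,-0.003,0,-0.002,-1],[0,0.001,0.02,-0.003,0,-0.002,-1],[0,0.001,0.03,-0.003,0,-0.002,-1],[0,0.001,0.0405,-0.003,0,-0.002,-1],[0,0.001,0.0405,-0.003,0,-0.002,-1],[0,0.001,0.0405,-0.003,0,-0.002,-1],[0,0.001,0.0405,-0.003,0,-0.002,-1]]'; python3 look.py 6
python3 - <<'E'
import cv2,numpy as np
a=cv2.imread("pics/scene6.png")[160:290,140:260];b=cv2.imread("pics/side6.png")[70:200,270:390]
cv2.imwrite("pics/m6.png",np.hstack([cv2.resize(x,(390,422),interpolation=cv2.INTER_CUBIC) for x in(a,b)]))
cv2.imwrite("pics/w6c.png",cv2.resize(cv2.imread("pics/wrist6.png")[100:300,180:380],(600,600),interpolation=cv2.INTER_CUBIC))
E
```

```text
clock: 8.85
position: [468.2, -265.0, 187.7]
ee_rot: [-0.535, 0.845, 0.001, -0.0]
contact_force: [-0.4, 0.3, -0.1]
gripper_width: 28.8
grasp_force: 65.1
('scene', -65, -48) 158 [ 477.8 -269.6] [79.6 22.2] 64.0 z [123.8 132.2 139.5]
('scene', -48, -30) 162 [ 474.3 -266.7] [75.4 28.8] 76.1 z [140.  147.2 157.3]
('scene', -30, -12) 63 [ 473.2 -266. ] [29.4 18.4] 77.8 z [158.2 165.7 175. ]
('side', -65, -48) 109 [ 465.1 -262.2] [73.4 30.4] 48.6 z [123.2 132.4 139.4]
('side', -48, -30) 135 [ 465.6 -264.1] [77.6 25.5] 56.2 z [140.3 147.9 157. ]
('side', -30, -12) 13 [ 465.3 -258.9] [34.4 19.6] 31.3 z [158.4 163.3 174. ]
('wrist', -65, -48) 219 [ 462.8 -278.8] [41.5 34.3] 66.2 z [126.2 132.3 139.1]
('wrist', -48, -30) 495 [ 468.8 -265.2] [79.9 28.1] 66.1 z [140.4 149.1 156.9]
('wrist', -30, -12) 385 [ 468.5 -264.7] [30.4 22.1] 65.0 z [158.7 171.1 175.6]
cardtop 897 [ 469.5 -263.7] [148.7  28.1] 65.9 z [141.1 149.2 154.4]
[ 468.16556532 -264.9891493   187.71797458] [-5.35359238e-01  8.44624170e-01  6.09141225e-04 -3.57171009e-04]
```

View pics/m6.png

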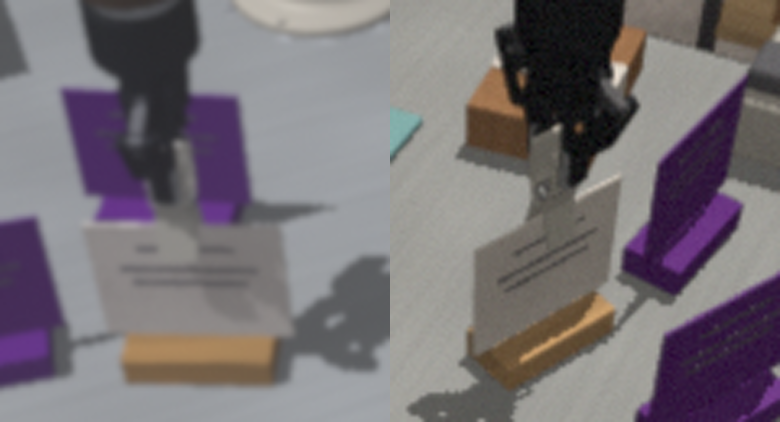

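View pics/w6c.png

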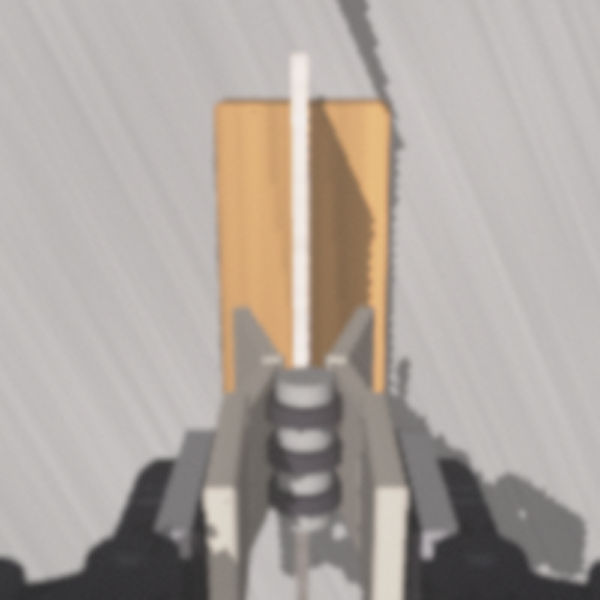

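The wrist crop shows the card edge at (300,360), centred between the gaping jaws at (250,330) and (355,330). Both jaws stand clear of it, and nothing is in contact, so I hand in.

```bash
python3 -c "from bench import job_done;print(job_done())"
```

```text
the job is handed in; nothing more can be done
None
```

The job is handed in: the larger clip is off the rail and held squeezed wide open astride the middle of the larger card's top edge, with the edge about half way up the mouth and neither jaw touching it; nothing else was disturbed as far as I could see.

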